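# Pack a mixed order into a sloping carton

## Task

Pack the three white goods boxes (the long one, the small one and the tall one) together into the shallow brown carton that is held on the sloping packing stand. Each must stand flat on the carton's floor, taped top outward, with none lying on another or hung up on a wall. Set them in rather than dropping them, and leave the other things on the bench where they are.

Things in the scene. Friction and masses are not known exactly. Their poses are not given: they have to be found in the camera images.
- carton: Shallow open brown carton fixed on a steel stand, sloping 0.42 rad (24 deg): its open top leans to the robot's right, toward the goods boxes. Inside 128 mm (x) by 136 mm (y); walls 4 mm thick, 24 mm high above the inner floor. Origin: centre of the inner floor, 50 mm above the bench. x points up the slope (to the robot's left), y level (roughly back toward the robot), z out of the open top, normal to its floor. Released boxes may slide a little down-slope.
- long_box_c (a point): Long closed white board box with a strip of brown tape over its top, standing loose on the bench; 118 mm (its x) by 60 mm (its y) by 60 mm high, about 0.25 kg. The point is the box's centre, half-way up; z is up through its taped top.
- small_box_c (a point): Small closed white board box with a strip of brown tape over its top, standing loose on the bench; 48 mm (its x) by 64 mm (its y) by 60 mm high, about 0.15 kg. The point is the box's centre, half-way up; z is up through its taped top.
- tall_box_c (a point): Tall closed white board box with a strip of brown tape over its top, standing loose on the bench; 64 mm (its x) by 56 mm (its y) by 96 mm high, about 0.2 kg; it stands 36 mm higher than the other two. The point is the box's centre, half-way up; z is up through its taped top.
- long_box: The long box as a body; origin at the centre of its underside.
- small_box: The small box as a body; origin at the centre of its underside.
- tall_box: The tall box as a body; origin at the centre of its underside.
- tape_roll: Bystander: roll of clear packing tape lying flat, 100 mm across, 48 mm high; origin at the centre of its underside.
- parts_bin: Bystander: open cardboard parts bin with a blue front, 90 x 130 x 90 mm; origin at the centre of its underside.
- cover: Bystander: the carton's deep brown cover standing open side down, 150 x 158 x 130 mm; origin at the centre of its underside.
Not all that is in view belongs to the job. Leave any purple or yellow look-alike of the tall_box alone.

How it is judged:
By the outcome, as a careful person would: the job done as asked, in the order asked, and still so for the second after the job is handed in, with the robot touching nothing.
It also fails if it takes over 72 s, if anything falls off the work surface, if the arm or the gripper's body presses on something with over 40 N, if the wrist force passes 120 N, or if a joint passes its speed limit or range.

## Robot

A 7-joint arm with a two-finger parallel gripper is mounted at the origin on the work surface. World frame = base frame: x ahead of the robot, y to its left, z up, the work surface at z = 0. Lengths are in mm, angles in rad, forces in N, time in s.
With the tool pointing down it reaches from about 425 to 950 mm from the base axis. Payload 16.7 kg.
Tool frame: the origin (TCP) lies between the finger pads; the fingertips stand 19 mm ahead of it and the grasp point (between the pads) is the TCP; z points along the fingers, y is the line along which they close (so a half turn about z gives the same grasp; the last joint's range is limited). The gripper opens to 94 mm and grips with 3 to 60 N. Pads are 16 mm wide; open, the fingers measure 119 mm over their backs; the gripper's body (75 mm by 177 mm) begins 78 mm behind the grasp point.
Start: joints at [1.058, 0.426, 0.074, 1.606, -0.034, 1.111, -0.067], TCP at [240.151, -630.796, 224.467] pointing down, gripper open.
Joint ranges: [-2.85, 2.85], [-0.5, 2.14], [-1.23, 1.37], [0.21, 2.46], [-1.02, 4.16], [0.16, 2.05], [-2.73, 2.73]. Speed limits (rad/s): [1.89, 1.89, 2.39, 2.39, 3.01, 3.01, 3.01].

## Interface

Orientations are given as a unit quaternion [w, x, y, z].
In Python, from workcell import get_obs, vision, arm gives the robot as it stands.
- The arm moves only by the shell command python3 -m jog 'ROWS' [OPENING]. ROWS is a JSON object of lists of equal length, an entry for each row: "slide": the shift along the world's x, y, z in mm, a list of three; "angular": the turn, a rotation vector about the world's x, y, z in degrees, a list of three. A call has exactly 5 rows; each row is the pose to reach, as a shift and turn from the pose commanded when the call began; what a row does not reach only later rows make up. A row lasts 1/10 s, in which the tool goes at most 50 mm and 8.59 degrees, less where a joint would pass 70% of its speed; a pose out of reach is approached as far as the arm can. A call with a gripper value outside its range is refused whole. OPENING is the closure in counts, from 0 (fully open) to 255 (shut), set as the call begins (- or left out, the last holds). The fingers move at their own pace and stop on an object; the grip force is fixed at half the most. Time passes only in rows, so rows that repeat a pose let the fingers close, or fill a call up. It gives the time, the measured TCP pose, the force, the opening and the grip force at its end, in the units of the state.
- get_obs(): the state, without advancing time (a new reading comes with each control period).
- vision.camera(name): name is "side" or "top" or "wrist"; returns the picture (384x512x3 uint8, red, green, blue); there is no depth.
- vision.get_calibration(name): a dict with "camera_matrix" (3x3 intrinsics, pixels), "distortion" ([k1, k2, p1, p2, k3] as OpenCV has them; the pictures are not rectified), "view" (4x4, takes a point from world to camera coordinates). Camera axes: x right, y up, looking along -z (the intrinsics and any distortion apply to the point x, -y, -z); pixel columns grow to the right and rows downward; lengths in mm; the calibration is good to about 2 mm. A picture is of the moment at which its call begins: read the wrist's pose just before it. get_calibration takes no time and is no camera call; for the wrist camera it gives the pose at the moment of the call.
- arm.hand_in(): hands the job in; it is judged then, once.
The state is a dict: "t": time; "qpos": joint angles; "dq": joint speeds; "joint_torque": joint torques, N m; "tool_pos": TCP position; "tcp_rot": TCP orientation; "wrist_force": force on the tool from outside, world axes, zero at the start; "ft_torque": the same for the moment, N m; "gripper_width": finger opening in mm; "finger_force": force on a finger pad.
Only numpy, scipy, OpenCV 4.12 (cv2) and the standard library are available. Lean on these libraries where they do the work, as an engineer would, in place of code of your own. Each camera call takes 0.05 s, during which the arm holds its last target. There are 200 camera calls.

## Working session

There is one attempt and no reset: what is moved stays moved. The work goes in short steps, Python scripts to look and compute and a shell command to move; the robot and the scene stay as the last step left them, time stands still between calls to the robot, and variables do not carry over. Pictures are saved under pics/ and viewed, at most 10 in all, crops included, and the job is handed in when it is done.

```bash
mkdir -p pics; ls; python3 - <<'E'
from workcell import get_obs, vision
import cv2
for n in ("top","side"):
    im=vision.camera(n); cv2.imwrite(f"pics/{n}0.png",cv2.resize(im[:,:,::-1],(800,600),interpolation=cv2.INTER_CUBIC))
    cv2.imwrite(f"pics/{n}_raw.png",im[:,:,::-1])
    c=vision.get_calibration(n); print(n,c)
o=get_obs();print(o)
E
```

```text
pics
top {'camera_matrix': array([[405.09211067,   0.        , 260.82286797],
       [  0.        , 405.09211067, 190.69496732],
       [  0.        ,   0.        ,   1.        ]]), 'distortion': array([0.05085479, 0.        , 0.        , 0.        , 0.        ]), 'view': array([[ 3.01534550e-03, -9.99942608e-01,  1.02804986e-02,
         8.97117427e+00],
       [ 9.88755079e-01,  4.51838197e-03,  1.49475675e-01,
        -5.70051107e+02],
       [-1.49513547e-01,  9.71417442e-03,  9.88711957e-01,
        -1.44503517e+03],
       [ 0.00000000e+00,  0.00000000e+00,  0.00000000e+00,
         1.00000000e+00]])}
side {'camera_matrix': array([[402.72617095,   0.        , 250.15572397],
       [  0.        , 402.72617095, 190.2462032 ],
       [  0.        ,   0.        ,   1.        ]]), 'distortion': array([-0.13544343,  0.        ,  0.        ,  0.        ,  0.        ]), 'view': array([[-9.27389282e-01, -3.73615075e-01,  1.89972569e-02,
         5.29614065e+02],
       [ 2.89161567e-01, -6.83688661e-01,  6.70041344e-01,
        -1.69562849e+02],
       [-2.37349338e-01,  6.26882438e-01,
[... 183 characters left out ...]
 0.07383548,  1.60652851, -0.03409421,
        1.1108007 , -0.06715109]), 'dq': array([-1.84881543e-04, -9.05253059e-05,  7.99970121e-04, -1.10357494e-03,
        4.54062038e-04,  5.29318214e-04, -2.34335812e-03]), 'joint_torque': array([ 8.94383556e-03, -9.37464881e+01,  3.67700748e+00, -4.55033040e+01,
       -4.85890789e-02,  1.69437256e-02,  8.84477618e-05]), 'tool_pos': array([ 240.03539777, -630.48505341,  223.86730187]), 'tcp_rot': array([-5.44608258e-04,  9.83507717e-01,  1.80865293e-01, -1.38225910e-04]), 'wrist_force': array([-0.45470478, -0.43356978,  0.33662322]), 'ft_torque': array([-0.00837183,  0.06301996, -0.01534261]), 'finger_force': 0.0, 'gripper_width': 93.99960380198003}
```

View pics/top0.png

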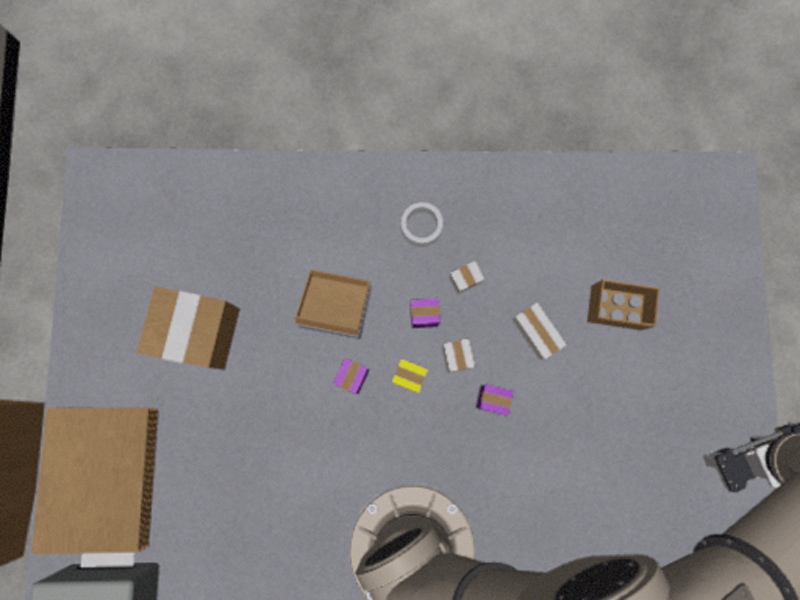

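View pics/side0.png

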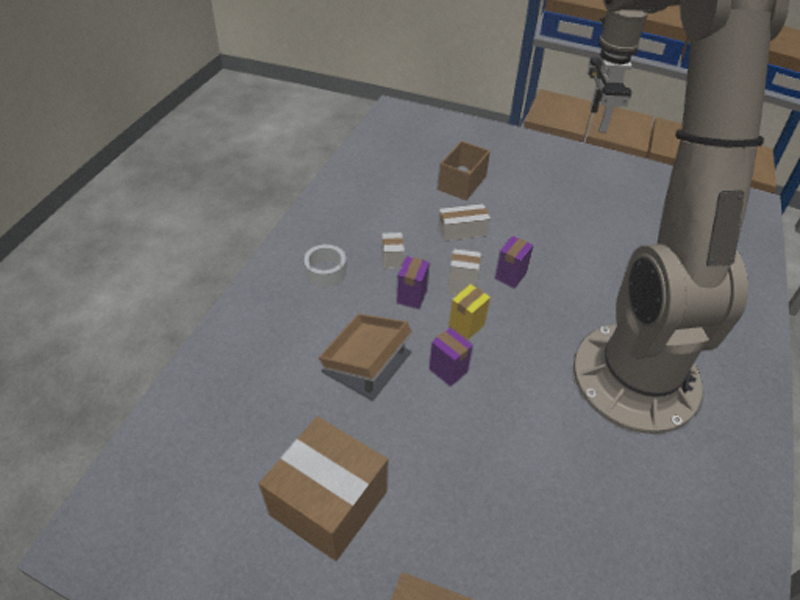

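```bash
python3 - <<'E'
import cv2
a=cv2.imread("pics/top_raw.png")[160:270,180:380]; cv2.imwrite("pics/topc.png",cv2.resize(a,None,fx=4,fy=4,interpolation=cv2.INTER_CUBIC))
b=cv2.imread("pics/side_raw.png")[125:255,195:355]; cv2.imwrite("pics/sidec.png",cv2.resize(b,None,fx=4.6,fy=4.6,interpolation=cv2.INTER_CUBIC))
E
```

```text
(no output)
```

View pics/topc.png

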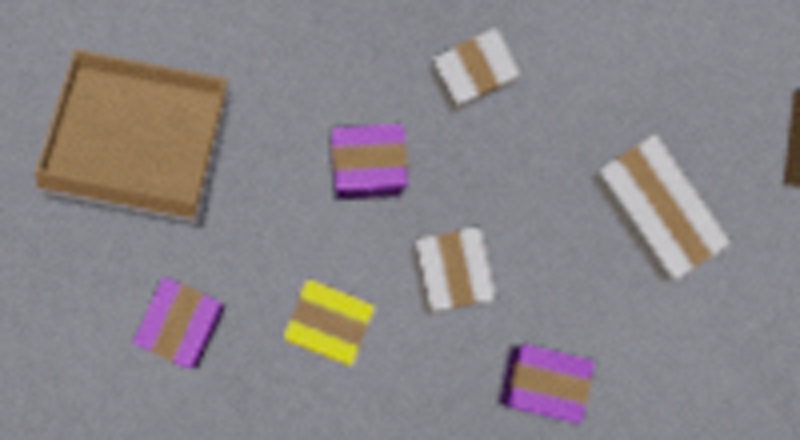

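View pics/sidec.png

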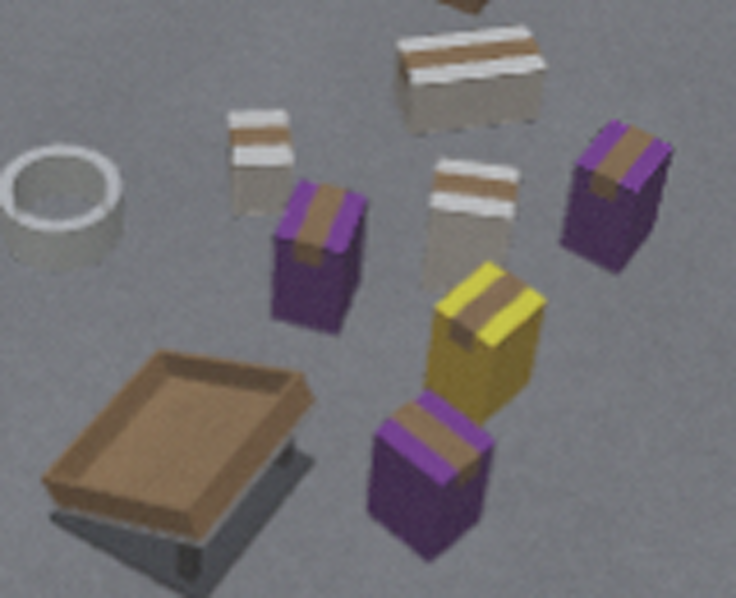

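```bash
cat > h.py <<'E'
import numpy as np, cv2
from scipy.optimize import least_squares, linear_sum_assignment
from scipy.spatial.transform import Rotation as R
from workcell import get_obs, vision
def proj(c,P):
    q=(np.c_[P,np.ones(len(P))]@c["view"].T)[:,:3]*[1,-1,-1]
    return cv2.projectPoints(q.reshape(-1,1,3),np.zeros(3),np.zeros(3),c["camera_matrix"],c["distortion"])[0].reshape(-1,2)
def ray(c,uv,z):
    u=cv2.undistortPoints(np.array([[uv]],float),c["camera_matrix"],c["distortion"])[0,0]
    V=c["view"];d=V[:3,:3].T@[u[0],-u[1],-1];o=-V[:3,:3].T@V[:3,3]
    return o+d*(z-o[2])/d[2]
def rect(a,b): return np.array([[a,b],[-a,b],[-a,-b],[a,-b]])/2
def box(p,a,b,h):
    c,s=np.cos(p[2]),np.sin(p[2]); return np.c_[rect(a,b)@[[c,s],[-s,c]]+p[:2],np.full(4,h)]
def Rc(yaw,t=.42): # x up the slope
    return R.from_euler('z',yaw).as_matrix()@R.from_euler('y',-t).as_matrix()
def carton(p,a,b,h): return np.c_[rect(a,b),np.full(4,h)]@Rc(p[2]).T+[p[0],p[1],50]
def fit(f,dims,obs,p0):
    def res(p,show=0):
        P=f(p,*dims); r=[]
        for c,uv in obs:
            q=proj(c,P); d=np.linalg.norm(q[:,None]-uv[None],axis=2); i,j=linear_sum_assignment(d); r.append(q[i]-uv[j])
        return np.concatenate(r).ravel()
    s=least_squares(res,p0,x_scale=[10,10,.1],diff_step=1e-4); return s.x,s.fun.reshape(-1,4,2)
E
cat > m.py <<'E'
from h import *
t,s=vision.get_calibration("top"),vision.get_calibration("side")
T=lambda *c:(t,(np.array(c)+.5)/4-.5+[180,160]); S=lambda *c:(s,(np.array(c)+.5)/4.6-.5+[195,125])
D={"small":(box,(48,64,60),T((434,64),(493,29),(520,72),(458,106)),S((228,113),(288,110),(294,164),(233,163))),
"tall":(box,(64,56,96),T((416,240),(480,228),(494,298),(432,311)),S((438,159),(519,165),(515,217),(431,208))),
"long":(box,(118,60,60),T((600,170),(656,136),(729,242),(676,279)),S((397,40),(528,26),(546,66),(411,82))),
"carton":(carton,(136,144,24),T((76,51),(229,79),(197,217),(38,186)),S((162,350),(303,373),(195,515),(43,480)))}
for n,(f,d,o1,o2) in D.items():
    c=ray(t,o1[1].mean(0),d[2] if n!="carton" else 75)[:2]
    best=None
    for y in ([1.4] if n=="carton" else np.arange(0,3.1,.3)):
        r=fit(f,d,[o1,o2],[*c,y]); e=(r[1]**2).mean()**.5
        if best is None or e<best[0]: best=(e,*r)
    print(n,best[1].round(3),"rms px",round(best[0],2),"mean res",best[2].mean(1).round(2).tolist())
E
python3 m.py
```

```text
small [ 6.19252e+02 -1.26055e+02  4.91000e-01] rms px 0.49 mean res [[-0.2, 0.28], [-0.18, -0.44]]
tall [ 4.32997e+02 -1.02319e+02  2.19000e-01] rms px 0.45 mean res [[-0.15, 0.45], [-0.36, -0.41]]
long [ 492.944 -294.917    0.577] rms px 0.42 mean res [[-0.1, 0.3], [-0.26, -0.32]]
carton [558.741 193.003   1.462] rms px 5.25 mean res [[-0.79, -0.19], [0.2, -0.6]]
```

```bash
cat >> m.py <<'E'
print(best[2].round(1).tolist())
f,d,o1,o2=D["carton"]
for y in (1.1,1.3,1.5,1.7,1.9):
    r=fit(f,d,[o1,o2],[560,190,y]);print(r[0].round(3),(r[1]**2).mean()**.5)
for o in (o1,o2): print(o[1].round(1).tolist(), proj(o[0],f(r[0],*d)).round(1).tolist())
E
python3 m.py|tail -9
```

```text
carton [558.741 193.003   1.462] rms px 5.25 mean res [[-0.79, -0.19], [0.2, -0.6]]
[[[2.6, 3.7], [-0.7, 1.3], [-3.9, -3.0], [-1.3, -2.7]], [[6.5, -2.1], [1.1, 11.8], [-5.9, 0.6], [-0.9, -12.7]]]
[558.741 193.003   1.462] 5.251908432765918
[558.741 193.003   1.462] 5.251908432727635
[558.741 193.003   1.462] 5.2519084327877685
[558.741 193.003   1.462] 5.251908432777459
[558.741 193.003   1.462] 5.2519084327869505
[[198.6, 172.4], [236.9, 179.4], [228.9, 213.9], [189.1, 206.1]] [[191.8, 209.8], [228.2, 215.2], [233.0, 176.4], [197.3, 169.6]]
[[229.8, 200.7], [260.5, 205.7], [237.0, 236.6], [204.0, 229.0]] [[243.5, 234.5], [261.6, 217.5], [223.9, 201.3], [203.1, 216.2]]
```

```bash
cat >> m.py <<'E'
print("free")
def free(p,a,b,h): return np.c_[rect(a,b),np.full(4,h)]@R.from_rotvec(p[3:]).as_matrix().T+p[:3]
def go(dims,lab):
  for yaw in (1.4,):
   for tl in (.42,-.42,0):
    def res(p): return np.concatenate([proj(o[0],free(p,*dims))[[2-0,1+2-0,0,1] if 0 else [3,2,1,0]]-o[1][k] for o,k in ((o1,[0,1,2,3]),(o2,[3,0,1,2]))]).ravel()
    x0=np.r_[558,193,50,R.from_matrix(Rc(yaw,tl)).as_rotvec()]
    s_=least_squares(res,x0,x_scale=[10,10,10,.1,.1,.1]); M=R.from_rotvec(s_.x[3:]).as_matrix()
    print(lab,tl,s_.x[:3].round(1),"rms",(s_.fun**2).mean()**.5,M.round(2).tolist())
go((136,144,24),"rim");go((128,136,0),"floor?")
E
python3 m.py|sed -n '/free/,$p'
python3 - <<'E'
import cv2
a=cv2.imread("pics/top_raw.png")[165:225,180:245]; b=cv2.imread("pics/side_raw.png")[195:260,200:270]
k=lambda i:cv2.resize(i,(400,int(400*i.shape[0]/i.shape[1])),interpolation=cv2.INTER_CUBIC)
a,b=k(a),k(b);h=max(len(a),len(b));f=lambda i:cv2.copyMakeBorder(i,0,h-len(i),0,0,0)
cv2.imwrite("pics/cart.png",cv2.hconcat([f(a),f(b)]))
E
```

```text
free
rim 0.42 [549.6 183.5  45.3] rms 0.8740283289780024 [[0.18, -0.89, 0.41], [0.98, 0.18, -0.05], [-0.03, 0.42, 0.91]]
rim -0.42 [549.6 183.5  45.3] rms 0.8740283289777294 [[0.18, -0.89, 0.41], [0.98, 0.18, -0.05], [-0.03, 0.42, 0.91]]
rim 0 [549.6 183.5  45.3] rms 0.8740283289898004 [[0.18, -0.89, 0.41], [0.98, 0.18, -0.05], [-0.03, 0.42, 0.91]]
floor? 0.42 [559.  182.9  68.7] rms 1.5653633418055122 [[0.18, -0.91, 0.37], [0.98, 0.18, -0.03], [-0.04, 0.37, 0.93]]
floor? -0.42 [559.  182.9  68.7] rms 1.5653633418140889 [[0.18, -0.91, 0.37], [0.98, 0.18, -0.03], [-0.04, 0.37, 0.93]]
floor? 0 [559.  182.9  68.7] rms 1.5653633421642987 [[0.18, -0.91, 0.37], [0.98, 0.18, -0.03], [-0.04, 0.37, 0.93]]
```

View pics/cart.png

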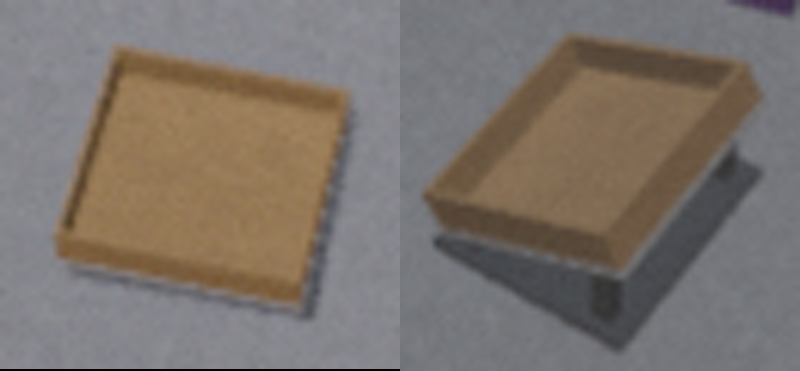

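```bash
cat > m2.py <<'E'
from h import *
t,s=vision.get_calibration("top"),vision.get_calibration("side")
o1=(np.array([(117,46),(350,90),(307,272),(58,233)])+.5)/(400/65)-.5+[180,165]
o2=(np.array([(570,35),(748,62),(608,237),(424,195)])-[400,0]+.5)/(400/70)-.5+[200,195]
o=[(t,o1),(s,o2)]
def c4(p,a,b,h): return (np.c_[rect(a,b),np.full(4,h)]@Rc(p[2],p[3]).T+[p[0],p[1],p[4]])
for yaw in (1.4,2.94,-.2):
  for free in (0,1):
    def f(p,a,b,h): return c4(np.r_[p,.42,50][:5] if not free else p,a,b,h)
    def res(p):
        P=f(p,136,144,24);r=[]
        for c,uv in o:
            q=proj(c,P);i,j=linear_sum_assignment(np.linalg.norm(q[:,None]-uv[None],axis=2));r.append(q[i]-uv[j])
        return np.concatenate(r).ravel()
    S=least_squares(res,[555,190,yaw]+([.42,50] if free else []),diff_step=1e-4,x_scale=[10,10,.1]+([.1,10] if free else []))
    print(yaw,free,S.x.round(3),(S.fun**2).mean()**.5)
    if yaw==2.94: print(S.fun.reshape(2,4,2).round(1).tolist())
E
python3 m2.py
```

```text
1.4 0 [563.492 192.55    1.465] 5.636853001003214
1.4 1 [ 5.64785e+02  1.79881e+02  1.42100e+00 -1.20000e-02  3.84290e+01] 4.2574890455053325
2.94 0 [553.449 184.675   2.964] 0.8694446419316898
[[[-0.5, 2.2], [-0.0, 0.2], [-0.6, 0.3], [-0.5, 1.1]], [[-0.4, -1.0], [-1.0, -1.0], [-0.5, -0.6], [-0.7, -0.9]]]
2.94 1 [5.54422e+02 1.83162e+02 2.96300e+00 4.33000e-01 4.39060e+01] 0.701809291590924
[[[0.0, 1.9], [0.5, 0.3], [0.1, 0.5], [0.2, 0.8]], [[-0.8, -0.4], [-1.0, -0.1], [-0.4, 0.2], [-1.0, -0.4]]]
-0.2 0 [ 5.71035e+02  1.81519e+02 -1.01000e-01] 5.472468512889373
-0.2 1 [ 5.54422e+02  1.83162e+02 -1.78000e-01 -4.33000e-01  4.39060e+01] 0.7018092914749806
```

The top and side views agree on the carton to under 1 px only if its slope rises toward the robot (yaw 2.96). So its opening leans away from the robot, not to the right as the text says, and I go by the images.

The whites in the top crop are small (476,68), tall (455,270) and long (664,208). The side crop shows the (465,200) one with the taller side face, so that is the tall box. The purple and yellow boxes are decoys.

I'll pick the long box first.

```bash
python3 -m jog '{"slide":[[30,40,0],[60,80,0],[90,120,0],[120,160,0],[150,200,0]],"angular":[[0,0,3],[0,0,6],[0,0,9],[0,0,12.2],[0,0,12.2]]}' 0
python3 -m jog '{"slide":[[30,40,0],[60,80,-20],[90,120,-60],[103,135,-90],[103,135,-90]],"angular":[[0,0,0],[0,0,0],[0,0,0],[0,0,0],[0,0,0]]}'
python3 - <<'E'
from h import *
o=get_obs();print(o["tool_pos"],o["tcp_rot"],o["qpos"])
im=vision.camera("wrist");cv2.imwrite("pics/w1.png",im[:,:,::-1])
c=vision.get_calibration("wrist");print(c)
# where the fit expects the long box top
print(proj(c,box([492.9,-294.9,.577],118,60,60)))
E
```

```text
t: 0.6
tool_pos: [390.9, -429.0, 224.4]
tcp_rot: [-0.0, 0.958, 0.285, -0.0]
wrist_force: [1.1, -0.5, -1.0]
gripper_width: 93.8
finger_force: 0.0
t: 1.1
tool_pos: [493.6, -290.5, 130.1]
tcp_rot: [-0.003, 0.958, 0.287, -0.002]
wrist_force: [-0.9, -1.0, -0.1]
gripper_width: 94.1
finger_force: 0.0
[ 493.58839511 -290.45166599  130.13571325] [-0.00272184  0.95786052  0.28721644 -0.00159214] [ 0.54039731  0.37301148 -0.14742693  1.91328222  0.06750831  0.86604924
 -0.62926239]
{'camera_matrix': array([[341.96540706,   0.        , 253.08488167],
       [  0.        , 341.96540706, 188.81810366],
       [  0.        ,   0.        ,   1.        ]]), 'distortion': array([0.01943515, 0.        , 0.        , 0.        , 0.        ]), 'view': array([[ 5.48579942e-01, -8.36087194e-01, -4.27209629e-03,
        -5.13801606e+02],
       [ 8.08197497e-01,  5.31575847e-01, -2.53463853e-01,
        -2.39963396e+02],
       [ 2.14188825e-01,  1.35592488e-01,  9.67335425e-01,
        -3.67065736e+02],
       [ 0.00000000e+00,  0.00000000e+00,  0.00000000e+00,
         1.00000000e+00]])}
[[212.826213   123.46773636]
 [216.88628476 282.24833076]
 [296.43013184 282.69661666]
 [302.72374008 123.8208936 ]]
```

View pics/w1.png

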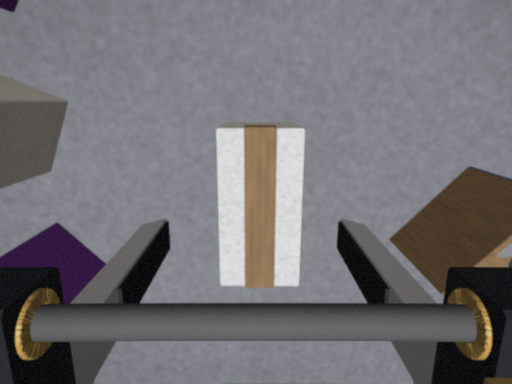

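```bash
python3 - <<'E'
from h import *
V=np.array([[ 5.48579942e-01,-8.36087194e-01,-4.27209629e-03,-5.13801606e+02],[8.08197497e-01,5.31575847e-01,-2.53463853e-01,-2.39963396e+02],[2.14188825e-01,1.35592488e-01,9.67335425e-01,-3.67065736e+02],[0,0,0,1]])
c=vision.get_calibration("wrist");c2=dict(c,view=V)
r=fit(box,(118,60,60),[(c2,np.array([(217,128.),(304,128),(300,286),(220,286)]))],[493,-295,.577]);print(r[0],r[1].round(1).tolist())
o=get_obs();print(o["tool_pos"],R.from_quat(np.roll(o["tcp_rot"],-1)).as_matrix().round(4).tolist())
E
```

```text
[ 491.65589968 -298.3192485     0.58272506] [[[-1.3, 0.2], [0.3, -0.1], [-0.4, -0.0], [1.3, -0.0]]]
[ 493.06839329 -292.80581736  131.76149012] [[0.8361, 0.5486, -0.0038], [0.5486, -0.8361, 0.0029], [-0.0016, -0.0045, -1.0]]
```

```bash
python3 -m jog '{"slide":[[-1,-2,-25],[-1,-2,-50],[-1,-2,-70],[-1,-2,-80],[-1,-2,-86]],"angular":[[0,0,0],[0,0,0],[0,0,0],[0,0,0],[0,0,0]]}'
python3 -m jog '{"slide":[[0,0,0],[0,0,0],[0,0,0],[0,0,0],[0,0,0]],"angular":[[0,0,0],[0,0,0],[0,0,0],[0,0,0],[0,0,0]]}' 255
python3 -m jog '{"slide":[[0,0,0],[0,0,0],[0,0,0],[0,0,0],[0,0,0]],"angular":[[0,0,0],[0,0,0],[0,0,0],[0,0,0],[0,0,0]]}'
```

```text
t: 1.65
tool_pos: [491.8, -298.7, 48.4]
tcp_rot: [0.0, 0.959, 0.284, -0.0]
wrist_force: [-0.4, -1.0, 0.7]
gripper_width: 93.5
finger_force: 0.0
t: 2.15
tool_pos: [492.3, -297.8, 48.9]
tcp_rot: [0.0, 0.959, 0.284, 0.0]
wrist_force: [-1.6, 2.4, 5.1]
gripper_width: 59.9
finger_force: 30.0
t: 2.65
tool_pos: [492.3, -297.8, 49.0]
tcp_rot: [0.0, 0.959, 0.284, 0.0]
wrist_force: [-1.5, 1.1, 7.2]
gripper_width: 60.1
finger_force: 30.0
```

```bash
python3 -m jog '{"slide":[[0,0,20],[0,0,60],[0,20,105],[20,55,145],[40,95,182]],"angular":[[0,0,0],[0,0,0],[0,0,-6],[0,0,-13],[0,0,-21]]}'
python3 -m jog '{"slide":[[13,47,0],[26,94,0],[39,141,0],[52,188,0],[65,235,0]],"angular":[[0,0,-4.5],[0,0,-9],[0,0,-13.5],[0,0,-18],[0,0,-22.2]]}'
python3 -m jog '{"slide":[[12,46,0],[24,90,0],[36,130,0],[41,160,0],[42,172,0]],"angular":[[0.9,4.7,0],[1.7,9.5,0],[2.6,14.2,0],[3.4,18.9,0],[4.26,23.7,0]]}'
python3 - <<'E'
from h import *
o=get_obs();print(o["tool_pos"],R.from_quat(np.roll(o["tcp_rot"],-1)).as_matrix().round(3).tolist(),o["qpos"].round(2))
c=vision.get_calibration("wrist")
im=vision.camera("wrist");cv2.imwrite("pics/w2.png",im[:,:,::-1])
print(c["view"].tolist())
f=lambda a,b,h:(np.c_[rect(a,b),np.full(4,h)]@Rc(2.964).T+[553.4,184.7,50])
print("rim",proj(c,f(136,144,24)).round(1).tolist(),"floor",proj(c,f(128,136,0)).round(1).tolist())
E
```

```text
t: 3.15
tool_pos: [527.0, -212.7, 223.1]
tcp_rot: [0.0, 0.995, 0.101, 0.0]
wrist_force: [1.2, 0.0, -2.8]
gripper_width: 59.8
finger_force: 30.0
t: 3.65
tool_pos: [592.1, 24.0, 221.0]
tcp_rot: [0.0, 0.996, -0.09, 0.0]
wrist_force: [0.8, -0.3, -1.2]
gripper_width: 59.6
finger_force: 30.0
t: 4.15
tool_pos: [633.7, 198.2, 220.6]
tcp_rot: [-0.019, 0.974, -0.084, -0.21]
wrist_force: [-0.3, 0.6, -3.2]
gripper_width: 59.7
finger_force: 30.0
[633.65431315 198.19635262 220.62096059] [[0.898, -0.172, -0.405], [-0.156, -0.985, 0.073], [-0.412, -0.002, -0.911]] [-0.16  0.66 -0.23  1.31 -0.08  1.56 -2.1 ]
[[-0.17244250160282218, -0.9850175825781848, -0.00198636673157766, 305.8033557022563], [0.7667998655337435, -0.13297379363122572, -0.6279617316562818, -350.8537567625764], [0.6182892121478398, -0.10981043766032367, 0.7782416834907101, -714.9973165886692], [0.0, 0.0, 0.0, 1.0]]
rim [[351.4, 242.6], [363.2, 104.8], [205.7, 104.2], [209.9, 241.9]] floor [[341.8, 230.1], [351.2, 108.6], [213.2, 108.0], [216.2, 229.5]]
```

View pics/w2.png

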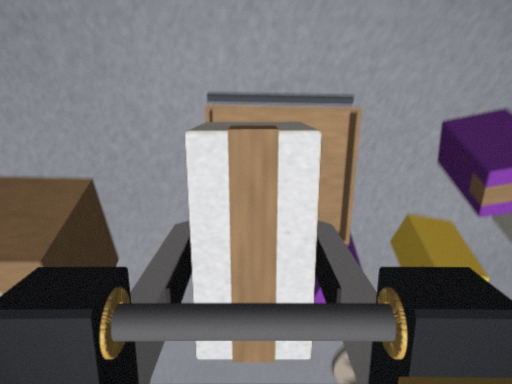

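```bash
python3 - <<'E'
import cv2,numpy as np
a=cv2.imread("pics/w2.png").astype(int); s=a[:,:,2]-a[:,:,0]
for r in (112,118): print(r,"L",s[r,198:222].tolist(),"R",s[r,340:368].tolist())
for r in (150,190,225,232,238,244): print(r,"R",s[r,335:368].tolist())
for c in (225,280,340): print(c,"T",s[88:116,c].tolist(), a[88:116,c].sum(1).tolist())
E
```

```text
112 L [-9, -9, -8, -12, -8, -7, 4, 30, 53, 60, 57, 48, 36, 37, 48, 58, 62, 63, 60, 62, 61, 63, 61, 62] R [63, 63, 61, 63, 61, 62, 64, 63, 63, 60, 53, 47, 49, 45, 46, 47, 46, 52, 59, 59, 50, 24, -1, -6, -9, -7, -8, -9]
118 L [-11, -9, -9, -8, -8, -8, 3, 30, 52, 60, 58, 48, 37, 34, 47, 59, 62, 65, 64, 63, 63, 62, 63, 62] R [65, 62, 62, 62, 61, 62, 61, 63, 58, 48, 38, 37, 33, 34, 35, 37, 44, 56, 59, 54, 37, 10, -7, -9, -9, -7, -8, -10]
150 R [64, 64, 63, 65, 65, 65, 64, 64, 63, 63, 62, 52, 40, 39, 32, 30, 32, 39, 47, 55, 61, 56, 36, 7, -9, -9, -9, -10, -8, -11, -10, -10, -10]
190 R [60, 61, 62, 62, 63, 62, 62, 58, 45, 38, 32, 33, 34, 35, 43, 52, 61, 56, 43, 14, -8, -8, -8, -11, -9, -8, -9, -9, -8, -10, -9, -9, -8]
225 R [59, 60, 56, 60, 55, 46, 33, 34, 31, 35, 37, 42, 55, 60, 57, 35, 4, -8, -7, -8, -7, -10, -7, -9, -10, -10, -8, -10, -10, -11, -8, -11, -9]
232 R [0, 8, 22, 38, 38, 35, 34, 32, 34, 33, 38, 50, 59, 57, 46, 14, -6, -10, -9, -10, -7, -9, -8, -11, -9, -9, -10, -9, -10, -8, -8, -9, -9]
238 R [2, 2, 0, 4, 3, 5, 16, 31, 32, 36, 45, 57, 59, 55, 35, 0, -13, -11, -9, -10, -9, -8, -
[... 264 characters left out ...]
 57, 61, 62, 61, 63, 62, 63, 66, 65] [426, 430, 424, 385, 342, 299, 241, 216, 216, 227, 236, 231, 241, 300, 350, 370, 395, 389, 388, 372, 379, 382, 384, 381, 382, 386, 388, 395]
280 T [-9, -7, -9, -8, -8, -7, -6, -5, -6, -7, -9, -9, -9, -9, -9, -9, -2, 10, 26, 43, 56, 59, 60, 60, 61, 63, 64, 64] [424, 428, 431, 434, 400, 357, 305, 258, 213, 205, 228, 232, 229, 248, 299, 342, 368, 377, 394, 382, 364, 367, 367, 380, 378, 374, 382, 390]
340 T [-9, -9, -7, -8, -7, -9, -6, -7, -6, -3, -6, -9, -10, -10, -8, -10, -8, -1, 13, 26, 41, 54, 60, 60, 63, 62, 62, 62] [422, 425, 430, 433, 424, 398, 353, 314, 280, 213, 210, 226, 244, 239, 250, 309, 340, 348, 372, 388, 384, 367, 376, 386, 386, 386, 387, 378]
```

```bash
python3 - <<'E'
from h import *
V=np.array([[-0.17244250160282218,-0.9850175825781848,-0.00198636673157766,305.8033557022563],[0.7667998655337435,-0.13297379363122572,-0.6279617316562818,-350.8537567625764],[0.6182892121478398,-0.10981043766032367,0.7782416834907101,-714.9973165886692],[0,0,0,1]])
c=dict(vision.get_calibration("wrist"),view=V)
uv=np.array([(348.8,243.7),(361.7,107.4),(204.7,104.7)])
f=lambda p:(np.c_[rect(136,144),np.full(4,24)]@Rc(p[2]).T+[p[0],p[1],50])[:3]
s=least_squares(lambda p:(proj(c,f(p))-uv).ravel(),[553,185,2.964],x_scale=[10,10,.1]);print(s.x,s.fun.round(1))
o=get_obs();print(o["tool_pos"],R.from_quat(np.roll(o["tcp_rot"],-1)).as_matrix().round(4).tolist(),o["gripper_width"])
for O,yaw in ((s.x[:2],s.x[2]),((554,185.3),2.96)):
    M=Rc(yaw);O=np.r_[O,50]
    print("TCP in carton",((o["tool_pos"]-O)@M).round(1), "axes in carton",(M.T@R.from_quat(np.roll(o["tcp_rot"],-1)).as_matrix()).round(3).tolist())
# held box centre along its length from the picture
E
```

```text
[552.35204525 186.65962368   2.95236271] [-0.1  0.3 -0.  -0.3  0.1  0.1]
[633.65043286 197.64651873 218.4679901 ] [[0.8942, -0.1736, -0.4126], [-0.1575, -0.9848, 0.0731], [-0.419, -0.0004, -0.908]] 59.87177199476157
TCP in carton [ -2.3 -26.1 185.5] axes in carton [[-1.0, -0.014, 0.012], [-0.014, 1.0, 0.006], [-0.012, 0.006, -1.0]]
TCP in carton [ -0.8 -26.5 184.9] axes in carton [[-1.0, -0.007, 0.012], [-0.007, 1.0, 0.003], [-0.012, 0.003, -1.0]]
```

```bash
cat > rel.py <<'E'
from h import *
import sys
O=np.array([552.6,186.3,50]);M=Rc(2.955)
o=get_obs();Rt=R.from_quat(np.roll(o["tcp_rot"],-1)).as_matrix()
p=(o["tool_pos"]-O)@M;print("TCP carton",p.round(1),"tool axes (cols) in carton",(M.T@Rt).round(3).tolist())
if len(sys.argv)>3:
    g=np.array(list(map(float,sys.argv[1:4])));print("world delta",(M@(g-p)).round(1))
    if len(sys.argv)>4:
        C=np.array([[-1,0,0],[0,1,0],[0,0,-1]]) if sys.argv[4]=="y" else np.array([[0,-1,0],[-1,0,0],[0,0,-1]]) # closing along y_c / x_c
        Q=[M@C@R.from_euler('z',a).as_matrix()@Rt.T for a in (0,np.pi)]
        for q in Q: print("rotvec deg",np.degrees(R.from_matrix(q).as_rotvec()).round(1))
E
python3 -m jog '{"slide":[[-8,10,-20],[-18,14,-45],[-30,15,-70],[-42,16.5,-95],[-49,17.5,-109]],"angular":[[-0.2,-0.3,-0.3],[-0.4,-0.6,-0.6],[-0.4,-0.6,-0.6],[-0.4,-0.6,-0.6],[-0.4,-0.6,-0.6]]}'
python3 -m jog '{"slide":[[0,0,0],[0,0,0],[0,0,0],[0,0,0],[0,0,0]],"angular":[[0,0,0],[0,0,0],[0,0,0],[0,0,0],[0,0,0]]}'
python3 rel.py 0 -34 49 y
```

```text
t: 4.7
tool_pos: [583.3, 211.2, 109.8]
tcp_rot: [-0.016, 0.975, -0.092, -0.203]
wrist_force: [-0.1, -0.2, -3.0]
gripper_width: 59.9
finger_force: 30.0
t: 5.2
tool_pos: [585.5, 211.6, 112.5]
tcp_rot: [-0.017, 0.975, -0.092, -0.202]
wrist_force: [0.8, 0.1, -2.6]
gripper_width: 60.1
finger_force: 30.0
TCP carton [  0.2 -31.   68.3] tool axes (cols) in carton [[-1.0, 0.003, -0.012], [0.003, 1.0, 0.003], [0.012, 0.003, -1.0]]
world delta [ -7.    4.4 -17.7]
rotvec deg [0.4 0.6 0.1]
rotvec deg [ -71.1   13.1 -164.6]
```

```bash
python3 -m jog '{"slide":[[-1,2.8,-2],[-2.5,3.5,-6],[-4,4,-10],[-5,4.2,-13.5],[-6,4.3,-15.5]],"angular":[[0.2,0.3,0],[0.4,0.6,0.1],[0.4,0.6,0.1],[0.4,0.6,0.1],[0.4,0.6,0.1]]}'
python3 -m jog '{"slide":[[0,0,0],[0,0,0],[0,0,0],[-0.4,0,-0.9],[-0.8,0.1,-1.8]],"angular":[[0,0,0],[0,0,0],[0,0,0],[0,0,0],[0,0,0]]}'
python3 rel.py 0 -34 49 y
```

```text
t: 5.7
tool_pos: [578.7, 215.9, 95.8]
tcp_rot: [-0.019, 0.974, -0.091, -0.208]
wrist_force: [0.4, 0.5, -2.6]
gripper_width: 59.5
finger_force: 30.0
t: 6.2
tool_pos: [578.8, 215.9, 95.5]
tcp_rot: [-0.02, 0.974, -0.091, -0.207]
wrist_force: [0.8, -3.7, 16.7]
gripper_width: 60.0
finger_force: 30.0
TCP carton [  0.1 -33.9  49.8] tool axes (cols) in carton [[-1.0, -0.0, -0.001], [-0.0, 1.0, -0.0], [0.001, -0.0, -1.0]]
world delta [-0.2  0.1 -0.8]
rotvec deg [-0.  0. -0.]
rotvec deg [ 72.1 -13.6 164.4]
```

```bash
python3 -m jog '{"slide":[[0,0,0],[0,0,0],[0,0,0],[0,0,0],[0,0,0]],"angular":[[0,0,0],[0,0,0],[0,0,0],[0,0,0],[0,0,0]]}' 0
python3 -m jog '{"slide":[[4,-0.8,9],[14,-2.6,32],[30,-5.6,68],[44,-8.3,100],[56,-10.5,128]],"angular":[[0,0,0],[0,0,0],[0,0,0],[0,0,0],[0,0,0]]}'
python3 - <<'E'
from h import *
c=vision.get_calibration("wrist");print(c["view"].tolist())
im=vision.camera("wrist");cv2.imwrite("pics/w3.png",cv2.resize(im[:,:,::-1],(800,600),interpolation=cv2.INTER_CUBIC));cv2.imwrite("pics/w3r.png",im[:,:,::-1])
f=lambda x,y,a,b,h:((np.c_[rect(a,b)+[x,y],np.full(4,h)]@Rc(2.955).T+[552.6,186.3,50]))
for k in ((0,0,136,144,24),(0,0,128,136,0),(0,-34,118,60,60)): print(k,(proj(c,f(*k))*1.5625).round().tolist())
E
```

```text
t: 6.7
tool_pos: [578.2, 216.0, 94.6]
tcp_rot: [-0.019, 0.974, -0.091, -0.208]
wrist_force: [-0.6, -0.2, 0.1]
gripper_width: 93.2
finger_force: 0.0
t: 7.2
tool_pos: [635.3, 205.2, 225.3]
tcp_rot: [-0.02, 0.974, -0.091, -0.207]
wrist_force: [0.1, -0.7, -0.4]
gripper_width: 93.9
finger_force: 0.0
[[-0.18534370284335228, -0.9826732982995634, -0.0009490128421825081, 320.4545428377384], [0.7682296729781365, -0.14429478523877845, -0.6237003964314937, -347.801133558767], [0.6127567881078287, -0.11632800076488155, 0.7816629163941613, -714.7565132559495], [0.0, 0.0, 0.0, 1.0]]
(0, 0, 136, 144, 24) [[558.0, 376.0], [575.0, 163.0], [333.0, 163.0], [339.0, 376.0]]
(0, 0, 128, 136, 0) [[542.0, 357.0], [556.0, 169.0], [344.0, 169.0], [348.0, 357.0]]
(0, -34, 118, 60, 60) [[448.0, 386.0], [453.0, 181.0], [341.0, 181.0], [346.0, 386.0]]
```

View pics/w3.png

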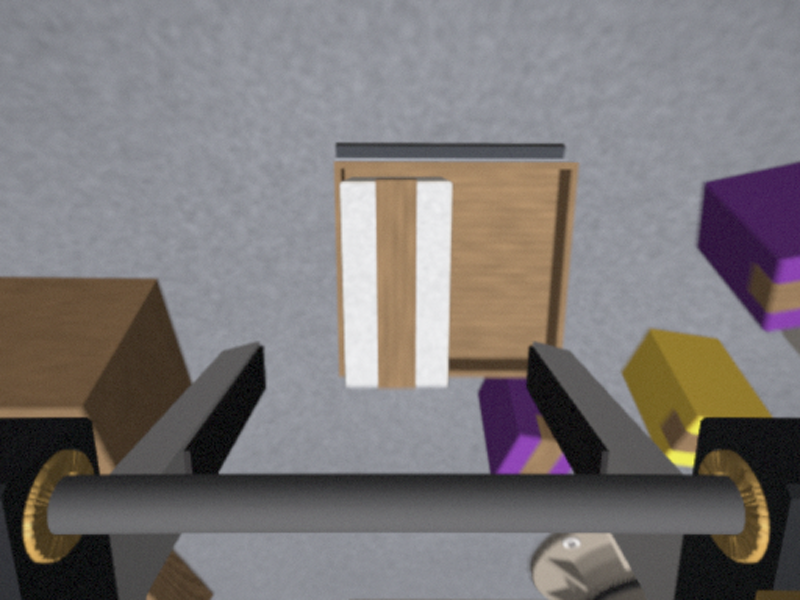

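```bash
python3 -m jog '{"slide":[[-3,-30,0],[-6,-70,0],[-9,-112,0],[-12,-154,0],[-14,-192,0]],"angular":[[-0.9,-4.7,0],[-1.8,-9.5,0],[-2.7,-14.2,0],[-3.6,-18.9,0],[-4.46,-23.65,0]]}'
python3 -m jog '{"slide":[[0,-36,0],[0,-72,0],[0,-108,0],[0,-130,0],[0,-140,0]],"angular":[[0,0,8.5],[0,0,17],[0,0,25.5],[0,0,34],[0,0,42.5]]}'
python3 -m jog '{"slide":[[0,0,-10],[0,0,-25],[0,0,-40],[0,0,-55],[0,0,-70]],"angular":[[0,0,8.5],[0,0,17],[0,0,25.5],[0,0,34],[0,0,42.5]]}'
python3 -m jog '{"slide":[[0,0,-10],[0,0,-20],[0,0,-24],[0,0,-24],[0,0,-24]],"angular":[[0,0,8.5],[0,0,17],[0,0,25.5],[0,0,34],[0,0,43.4]]}'
cat > look.py <<'E'
from h import *
import sys
n=sys.argv[1];a,b,h,x,y,yaw=map(float,sys.argv[2:8])
o=get_obs();c=vision.get_calibration("wrist");im=vision.camera("wrist");cv2.imwrite(f"pics/{n}.png",im[:,:,::-1])
print("TCP",o["tool_pos"].round(1),"yaw psi",2*np.arctan2(o["tcp_rot"][2],o["tcp_rot"][1]),o["tcp_rot"].round(3),"q",o["qpos"].round(2))
p0=proj(c,box([x,y,yaw],a,b,h));print("pred",p0.round(1).tolist())
# bright top region: white panels closed over the tape
i=im.astype(int);m=((i.min(2)>175)).astype(np.uint8)
roi=np.zeros_like(m);cv2.fillConvexPoly(roi,cv2.convexHull((p0.mean(0)+(p0-p0.mean(0))*1.5).astype(np.int32)),1);m&=roi
pts=np.argwhere(m)[:,::-1].astype(np.float32);(ce,sz,an)=cv2.minAreaRect(pts);print("n",len(pts),"rect",ce,sz,an)
q=cv2.approxPolyDP(cv2.convexHull(pts.astype(np.int32)),4,True)[:,0];print("poly",q.tolist())
uv=q.astype(float) if len(q)==4 else cv2.boxPoints((ce,sz,an)).astype(float)
uv=uv.mean(0)+(uv-uv.mean(0))*(1+.5/np.linalg.norm(uv-uv.mean(0),axis=1).mean())
r=fit(box,(a,b,h),[(c,uv)],[x,y,yaw]);print("fit",r[0].round(3),"res",r[1].round(1).tolist(),"dxy to go",(r[0][:2]-o["tool_pos"][:2]).round(1))
E
python3 look.py w4 48 64 60 619.25 -126 .491
```

```text
t: 7.75
tool_pos: [620.2, 11.3, 223.6]
tcp_rot: [0.0, 0.996, -0.093, 0.002]
wrist_force: [1.4, 0.6, -0.1]
gripper_width: 93.9
finger_force: 0.0
t: 8.25
tool_pos: [620.0, -129.7, 223.2]
tcp_rot: [0.001, 0.961, 0.276, -0.0]
wrist_force: [0.3, -0.0, 0.8]
gripper_width: 93.9
finger_force: 0.0
t: 8.75
tool_pos: [620.4, -126.7, 152.7]
tcp_rot: [0.0, 0.795, 0.607, 0.0]
wrist_force: [0.8, 0.3, -0.7]
gripper_width: 94.0
finger_force: 0.0
t: 9.25
tool_pos: [620.4, -126.7, 128.9]
tcp_rot: [0.0, 0.52, 0.854, -0.0]
wrist_force: [0.7, -0.4, -1.0]
gripper_width: 93.7
finger_force: 0.0
TCP [ 620.4 -126.7  128.9] yaw psi 2.046750863106275 [ 0.     0.52   0.854 -0.   ] q [ 0.51  0.51 -0.54  1.76  0.31  0.96  0.32]
pred [[286.5, 161.4], [215.8, 162.4], [219.6, 249.4], [285.7, 248.5]]
n 3735 rect (253.0, 206.49996948242188) (67.99998474121094, 84.99998474121094) -0.0
poly [[286, 164], [285, 248], [223, 249], [219, 166]]
fit [ 6.20596e+02 -1.26509e+02  4.96000e-01] res [[[1.4, -0.8], [-1.6, -1.5], [-1.6, 1.5], [1.9, 1.3]]] dxy to go [0.2 0.2]
```

```bash
python3 -m jog '{"slide":[[0,0,-25],[0,0,-48],[0,0,-66],[0,0,-76],[0,0,-81]],"angular":[[0,0,1.1],[0,0,1.1],[0,0,1.1],[0,0,1.1],[0,0,1.1]]}'
python3 -m jog '{"slide":[[0,0,0],[0,0,0],[0,0,0],[0,0,0],[0,0,0]],"angular":[[0,0,0],[0,0,0],[0,0,0],[0,0,0],[0,0,0]]}' 255
python3 -m jog '{"slide":[[0,0,0],[0,0,0],[0,0,20],[0,10,60],[0,35,100]],"angular":[[0,0,0],[0,0,0],[0,0,0],[0,0,-4],[0,0,-8]]}'
python3 -m jog '{"slide":[[-2,35,30],[-4,75,50],[-6,115,65],[-8,160,75],[-10,200,75]],"angular":[[0,0,-6],[0,0,-12],[0,0,-18],[0,0,-24],[0,0,-30.6]]}'
python3 rel.py -37 32.5 150 x
```

```text
t: 9.8
tool_pos: [620.1, -126.4, 46.9]
tcp_rot: [-0.0, 0.515, 0.857, -0.0]
wrist_force: [-0.4, -1.4, -0.7]
gripper_width: 93.8
finger_force: 0.0
t: 10.3
tool_pos: [620.4, -126.5, 48.0]
tcp_rot: [0.0, 0.515, 0.857, -0.0]
wrist_force: [0.1, 0.4, -0.4]
gripper_width: 57.5
finger_force: 0.0
t: 10.8
tool_pos: [619.5, -93.4, 148.0]
tcp_rot: [-0.001, 0.576, 0.818, -0.001]
wrist_force: [-0.1, -0.4, -1.1]
gripper_width: 48.1
finger_force: 29.8
t: 11.3
tool_pos: [610.4, 110.8, 224.4]
tcp_rot: [0.001, 0.77, 0.637, 0.001]
wrist_force: [0.0, -0.9, -0.6]
gripper_width: 48.2
finger_force: 29.8
TCP carton [  6.4  63.4 188.1] tool axes (cols) in carton [[-0.001, -0.912, -0.41], [-1.0, 0.002, -0.001], [0.001, 0.41, -0.912]]
world delta [ 29.5  25.9 -52.5]
rotvec deg [ 4.5 23.8  0.1]
rotvec deg [ -36.6    7.  -176. ]
```

```bash
python3 -m jog '{"slide":[[6,6,-5],[12,12,-15],[18,18,-28],[24,24,-40],[29.5,26,-52.5]],"angular":[[0.9,4.75,0],[1.8,9.5,0],[2.7,14.3,0],[3.6,19,0],[4.5,23.8,0]]}'
python3 -m jog '{"slide":[[0,0,0],[0,0,0],[0,0,0],[0,0,0],[0,0,0]],"angular":[[0,0,0],[0,0,0],[0,0,0],[0,0,0],[0,0,0]]}'
python3 rel.py -37 32.5 65 x
```

```text
t: 11.8
tool_pos: [640.0, 135.2, 169.8]
tcp_rot: [-0.163, 0.752, 0.625, -0.135]
wrist_force: [-0.4, 0.8, -0.8]
gripper_width: 48.1
finger_force: 29.8
t: 12.3
tool_pos: [639.7, 134.6, 171.4]
tcp_rot: [-0.161, 0.752, 0.625, -0.133]
wrist_force: [-1.1, -0.2, -1.3]
gripper_width: 48.3
finger_force: 29.8
TCP carton [-37.4  34.7 149.7] tool axes (cols) in carton [[0.003, -1.0, 0.001], [-1.0, -0.003, -0.0], [0.0, -0.001, -1.0]]
world delta [-33.9   8.6 -77.2]
rotvec deg [-0.1 -0.  -0.1]
rotvec deg [ 72.1 -13.6 164.2]
```

```bash
python3 -m jog '{"slide":[[-8,4,-18],[-16,6,-37],[-24,7,-55],[-30,8,-68],[-34,8.6,-77]],"angular":[[0,0,0],[0,0,0],[0,0,0],[0,0,0],[0,0,0]]}'
python3 -m jog '{"slide":[[0,0,0],[0,0,0],[0,0,0],[0,0,0],[0,0,0]],"angular":[[0,0,0],[0,0,0],[0,0,0],[0,0,0],[0,0,0]]}'
python3 rel.py -37 32.5 48 x
```

```text
t: 12.8
tool_pos: [605.2, 143.1, 92.8]
tcp_rot: [-0.162, 0.752, 0.625, -0.134]
wrist_force: [0.6, 1.4, -0.6]
gripper_width: 48.0
finger_force: 29.8
t: 13.3
tool_pos: [606.1, 143.1, 93.5]
tcp_rot: [-0.162, 0.752, 0.625, -0.134]
wrist_force: [-0.4, 0.2, -1.7]
gripper_width: 48.1
finger_force: 29.8
TCP carton [-37.6  32.5  64.4] tool axes (cols) in carton [[0.002, -1.0, 0.002], [-1.0, -0.002, -0.0], [0.0, -0.002, -1.0]]
world delta [ -7.    1.4 -14.7]
rotvec deg [-0.1 -0.1 -0.1]
rotvec deg [ 72.3 -13.7 164.2]
```

```bash
python3 -m jog '{"slide":[[-2,0.4,-4],[-4,0.8,-8],[-5.4,1.1,-11],[-6,1.2,-12.5],[-6.4,1.3,-13.5]],"angular":[[0,0,0],[0,0,0],[0,0,0],[0,0,0],[0,0,0]]}'
python3 -m jog '{"slide":[[0,0,0],[0,0,0],[-0.3,0,-0.7],[-0.6,0.1,-1.4],[-0.9,0.2,-2]],"angular":[[0,0,0],[0,0,0],[0,0,0],[0,0,0],[0,0,0]]}'
python3 rel.py -37 32.5 48 x
```

```text
t: 13.8
tool_pos: [599.2, 144.4, 79.4]
tcp_rot: [-0.162, 0.752, 0.625, -0.134]
wrist_force: [-0.9, 0.1, -1.4]
gripper_width: 48.1
finger_force: 29.8
t: 14.3
tool_pos: [599.2, 144.4, 79.2]
tcp_rot: [-0.161, 0.752, 0.625, -0.133]
wrist_force: [0.4, -4.7, 22.3]
gripper_width: 47.7
finger_force: 29.8
TCP carton [-37.   32.5  48.5] tool axes (cols) in carton [[0.002, -1.0, 0.001], [-1.0, -0.002, -0.0], [0.0, -0.001, -1.0]]
world delta [-0.2  0.  -0.4]
rotvec deg [-0.1 -0.1 -0.1]
rotvec deg [ 72.2 -13.7 164.2]
```

```bash
python3 -m jog '{"slide":[[0,0,0],[0,0,0],[0,0,0],[0,0,0],[0,0,0]],"angular":[[0,0,0],[0,0,0],[0,0,0],[0,0,0],[0,0,0]]}' 0
python3 -m jog '{"slide":[[4,-0.8,9],[14,-2.6,32],[30,-5.6,68],[46,-8.7,105],[58,-10.9,132]],"angular":[[0,0,0],[0,0,0],[0,0,0],[0,0,0],[0,0,0]]}'
python3 -m jog '{"slide":[[-25,-25,0],[-55,-55,0],[-85,-85,0],[-115,-115,0],[-145,-145,0]],"angular":[[-0.9,-4.75,0],[-1.8,-9.5,0],[-2.7,-14.3,0],[-3.6,-19,0],[-4.4,-23.7,0]]}'
python3 -m jog '{"slide":[[-25,-30,0],[-50,-60,-10],[-70,-85,-25],[-78,-94,-40],[-78,-94,-45]],"angular":[[0,0,5],[0,0,10],[0,0,15],[0,0,20],[0,0,23.3]]}'
python3 -m jog '{"slide":[[0,0,0],[0,0,0],[0,0,0],[0,0,0],[0,0,0]],"angular":[[0,0,0],[0,0,0],[0,0,0],[0,0,0],[0,0,0]]}'
python3 look.py w5 64 56 96 433 -102.3 .219
```

```text
t: 14.8
tool_pos: [598.4, 144.6, 77.5]
tcp_rot: [-0.162, 0.752, 0.625, -0.134]
wrist_force: [0.8, 0.3, -0.3]
gripper_width: 84.1
finger_force: 0.0
t: 15.3
tool_pos: [657.8, 133.5, 212.9]
tcp_rot: [-0.161, 0.752, 0.625, -0.133]
wrist_force: [0.2, 0.7, 0.9]
gripper_width: 93.9
finger_force: 0.0
t: 15.8
tool_pos: [510.5, -12.5, 210.4]
tcp_rot: [0.001, 0.769, 0.639, 0.001]
wrist_force: [0.5, 0.1, 1.4]
gripper_width: 93.6
finger_force: 0.0
t: 16.3
tool_pos: [431.9, -107.0, 164.3]
tcp_rot: [-0.001, 0.624, 0.781, -0.001]
wrist_force: [-0.5, 0.5, -0.4]
gripper_width: 94.2
finger_force: 0.0
t: 16.8
tool_pos: [433.7, -105.1, 164.9]
tcp_rot: [-0.001, 0.624, 0.781, -0.0]
wrist_force: [-0.2, 0.2, -0.1]
gripper_width: 93.8
finger_force: 0.0
TCP [ 433.7 -105.1  164.9] yaw psi 1.7932900816524961 [-0.001  0.624  0.781 -0.   ] q [ 0.55  0.16 -0.49  2.13  0.09  0.87  0.22]
pred [[300.5, 165.5], [206.4, 165.2], [208.8, 241.7], [297.5, 242.0]]
n 4155 rect (254.0, 203.0) (76.0, 92.0) 90.0
poly [[300, 167], [296, 241], [209, 239], [208, 166]]
fit [ 4.32915e+02 -1.02134e+02  2.05000e-01] res [[[0.6, -0.8], [-0.7, -1.4], [-0.4, 1.5], [0.5, 1.0]]] dxy to go [-0.8  3. ]
```

```bash
python3 -m jog '{"slide":[[-0.8,3,-20],[-0.8,3,-45],[-0.8,3,-65],[-0.8,3,-76],[-0.8,3,-81]],"angular":[[0,0,-0.5],[0,0,-0.5],[0,0,-0.5],[0,0,-0.5],[0,0,-0.5]]}'
python3 -m jog '{"slide":[[0,0,0],[0,0,0],[0,0,0],[0,0,0],[0,0,0]],"angular":[[0,0,0],[0,0,0],[0,0,0],[0,0,0],[0,0,0]]}' 255
python3 -m jog '{"slide":[[0,0,0],[0,0,0],[0,0,20],[0,0,60],[0,0,105]],"angular":[[0,0,0],[0,0,0],[0,0,0],[0,0,0],[0,0,0]]}'
python3 -m jog '{"slide":[[20,20,30],[48,48,55],[76,76,60],[104,104,60],[132,132,60]],"angular":[[0,0,6],[0,0,13],[0,0,20],[0,0,27],[0,0,34]]}'
python3 -m jog '{"slide":[[20,20,0],[42,45,0],[60,75,0],[70,105,0],[75,125,0]],"angular":[[0,0,7],[0,0,14],[0,0,21],[0,0,28],[0,0,33]]}'
python3 rel.py 24 32.5 190 y
```

```text
t: 17.35
tool_pos: [432.3, -102.1, 82.9]
tcp_rot: [-0.002, 0.628, 0.779, -0.001]
wrist_force: [0.5, 0.8, -0.4]
gripper_width: 93.6
finger_force: 0.0
t: 17.85
tool_pos: [433.0, -102.4, 84.1]
tcp_rot: [-0.001, 0.628, 0.778, -0.0]
wrist_force: [-0.5, 0.5, 5.7]
gripper_width: 63.9
finger_force: 30.0
t: 18.35
tool_pos: [431.7, -101.9, 189.2]
tcp_rot: [-0.002, 0.627, 0.779, -0.001]
wrist_force: [0.9, -0.9, -1.3]
gripper_width: 63.9
finger_force: 30.0
t: 18.85
tool_pos: [565.6, 30.7, 249.0]
tcp_rot: [-0.001, 0.371, 0.929, -0.001]
wrist_force: [0.7, -1.1, -0.6]
gripper_width: 63.7
finger_force: 30.0
t: 19.35
tool_pos: [639.9, 157.0, 248.2]
tcp_rot: [-0.001, 0.091, 0.996, -0.001]
wrist_force: [-0.4, -0.0, -1.2]
gripper_width: 63.9
finger_force: 30.0
TCP carton [ -2.5  12.6 218.1] tool axes (cols) in carton [[0.914, 0.004, -0.406], [0.005, -1.0, 0.001], [-0.406, -0.003, -0.914]]
world delta [-38.7 -12.9 -14.9]
rotvec deg [ 37.   -6.8 175.7]
rotvec deg [ 4.5 23.5 -0.3]
```

```bash
python3 -m jog '{"slide":[[-8,-3,-3],[-16,-6,-6],[-24,-9,-9],[-32,-11,-12],[-38.7,-13,-15]],"angular":[[0.9,4.7,0],[1.8,9.4,-0.1],[2.7,14.1,-0.2],[3.6,18.8,-0.3],[4.5,23.5,-0.3]]}'
python3 -m jog '{"slide":[[0,0,0],[0,0,0],[0,0,0],[0,0,0],[0,0,0]],"angular":[[0,0,0],[0,0,0],[0,0,0],[0,0,0],[0,0,0]]}'
python3 rel.py 24 32.5 105 y
```

```text
t: 19.85
tool_pos: [600.7, 141.4, 233.6]
tcp_rot: [-0.209, 0.094, 0.973, 0.019]
wrist_force: [-0.7, -0.5, -2.1]
gripper_width: 64.1
finger_force: 30.0
t: 20.35
tool_pos: [600.9, 142.0, 234.3]
tcp_rot: [-0.206, 0.094, 0.974, 0.019]
wrist_force: [0.6, 0.3, -1.4]
gripper_width: 63.6
finger_force: 30.0
TCP carton [ 24.3  34.6 191. ] tool axes (cols) in carton [[1.0, -0.005, -0.003], [-0.005, -1.0, 0.0], [-0.003, -0.0, -1.0]]
world delta [-33.8   8.5 -78.6]
rotvec deg [ -71.8   13.5 -164.2]
rotvec deg [0.2 0.1 0.3]
```

```bash
python3 -m jog '{"slide":[[-8,4,-18],[-16,6,-37],[-24,7,-55],[-30,8,-69],[-34,8.5,-78.5]],"angular":[[0.2,0.1,0.3],[0.2,0.1,0.3],[0.2,0.1,0.3],[0.2,0.1,0.3],[0.2,0.1,0.3]]}'
python3 -m jog '{"slide":[[0,0,0],[0,0,0],[0,0,0],[0,0,0],[0,0,0]],"angular":[[0,0,0],[0,0,0],[0,0,0],[0,0,0],[0,0,0]]}'
python3 rel.py 24 32.5 86 y
```

```text
t: 20.85
tool_pos: [566.4, 150.2, 154.4]
tcp_rot: [-0.208, 0.091, 0.974, 0.02]
wrist_force: [-0.3, -0.4, -1.2]
gripper_width: 64.0
finger_force: 30.0
t: 21.35
tool_pos: [567.2, 150.2, 155.5]
tcp_rot: [-0.208, 0.091, 0.974, 0.02]
wrist_force: [0.8, -0.4, -1.7]
gripper_width: 63.5
finger_force: 30.0
TCP carton [ 23.8  32.7 104.9] tool axes (cols) in carton [[1.0, 0.0, 0.001], [0.0, -1.0, -0.001], [0.001, 0.001, -1.0]]
world delta [ -7.7   1.7 -17.2]
rotvec deg [ 72.1 -13.7 164.3]
rotvec deg [-0.1 -0.   0. ]
```

```bash
python3 -m jog '{"slide":[[-2,0.4,-4.5],[-4,0.9,-9],[-6,1.3,-13.3],[-6.9,1.5,-15.5],[-7.4,1.6,-16.5]],"angular":[[0,0,0],[0,0,0],[0,0,0],[0,0,0],[0,0,0]]}'
python3 -m jog '{"slide":[[0,0,0],[0,0,0],[-0.3,0,-0.7],[-0.6,0.1,-1.4],[-1,0.2,-2.2]],"angular":[[0,0,0],[0,0,0],[0,0,0],[0,0,0],[0,0,0]]}'
python3 rel.py 24 32.5 84 y
```

```text
t: 21.85
tool_pos: [559.3, 151.8, 138.2]
tcp_rot: [-0.208, 0.091, 0.974, 0.02]
wrist_force: [-0.7, 0.3, -0.7]
gripper_width: 63.7
finger_force: 30.0
t: 22.35
tool_pos: [559.1, 151.9, 137.2]
tcp_rot: [-0.208, 0.091, 0.974, 0.02]
wrist_force: [2.6, -3.6, 16.1]
gripper_width: 64.1
finger_force: 30.0
TCP carton [23.9 32.6 84.9] tool axes (cols) in carton [[1.0, -0.0, 0.0], [-0.0, -1.0, -0.001], [0.0, 0.001, -1.0]]
world delta [-0.4  0.1 -0.8]
rotvec deg [ -72.1   13.7 -164.4]
rotvec deg [-0.  0.  0.]
```

```bash
python3 -m jog '{"slide":[[0,0,0],[0,0,0],[0,0,0],[0,0,0],[0,0,0]],"angular":[[0,0,0],[0,0,0],[0,0,0],[0,0,0],[0,0,0]]}' 0
python3 -m jog '{"slide":[[4,-0.8,9],[14,-2.6,32],[30,-5.6,68],[44,-8.3,100],[60,-11,136]],"angular":[[0,0,0],[0,0,0],[0,0,0],[0,0,0],[0,0,0]]}'
python3 -m jog '{"slide":[[10,-30,0],[20,-70,0],[20,-115,0],[20,-160,0],[20,-205,0]],"angular":[[0,0,0],[0,0,0],[0,0,0],[0,0,0],[0,0,0]]}'
python3 -m jog '{"slide":[[0,-30,0],[0,-60,0],[0,-80,0],[0,-80,0],[0,-80,0]],"angular":[[0,0,0],[0,0,0],[0,0,0],[0,0,0],[0,0,0]]}'
python3 - <<'E'
from h import *
t=vision.camera("top")[:,:,::-1][150:270,175:315];s=vision.camera("side")[:,:,::-1][165:265,190:300]
k=lambda i:cv2.resize(i,(400,int(400*i.shape[0]/i.shape[1])),interpolation=cv2.INTER_CUBIC)
a,b=k(t),k(s);h=max(len(a),len(b));f=lambda i:cv2.copyMakeBorder(i,0,h-len(i),0,0,0)
cv2.imwrite("pics/end.png",cv2.hconcat([f(a),f(b)]))
E
```

```text
t: 22.85
tool_pos: [558.5, 152.0, 136.4]
tcp_rot: [-0.208, 0.091, 0.974, 0.02]
wrist_force: [-0.7, 0.0, -0.4]
gripper_width: 93.8
finger_force: 0.0
t: 23.35
tool_pos: [618.9, 140.7, 274.4]
tcp_rot: [-0.208, 0.091, 0.974, 0.02]
wrist_force: [-0.7, 0.3, 0.7]
gripper_width: 94.2
finger_force: 0.0
t: 23.85
tool_pos: [638.5, -65.8, 273.2]
tcp_rot: [-0.208, 0.091, 0.974, 0.02]
wrist_force: [1.2, -0.6, -0.2]
gripper_width: 93.9
finger_force: 0.0
t: 24.35
tool_pos: [638.6, -143.4, 272.7]
tcp_rot: [-0.208, 0.091, 0.974, 0.02]
wrist_force: [-0.1, 0.9, 0.2]
gripper_width: 94.3
finger_force: 0.0
```

View pics/end.png

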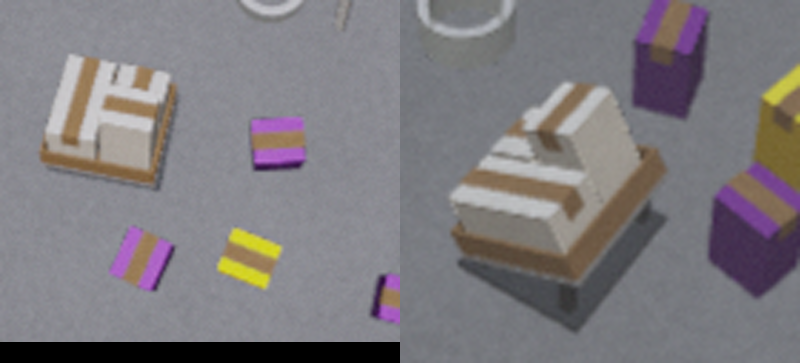

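The final picture shows all three boxes seated inside the carton with their tape outward. In the left panel the long box is at (75,105), the small one at (140,75) and the tall one at (130,125). The bystanders in view are unmoved and the arm is clear.

```bash
python3 -c "
from workcell import arm; print(arm.hand_in())"
```

```text
the job is handed in; nothing more can be done
None
```

The long, small and tall boxes are packed in the carton, each set down on its floor with the taped top outward, and the job is handed in at about 24.5 s; the carton's opening leaned away from the robot rather than to its right as described, so I placed to what the cameras showed.

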